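# Pop the sample hatch of the turbidity meter

### The arm

A 6-joint arm with a two-finger parallel gripper is mounted at the origin on the work surface. World frame = base frame: x ahead of the robot, y to its left, z up, the work surface at z = 0. Lengths are in m, angles in rad, forces in N, time in s.
With the tool pointing down it reaches from about 0.325 to 0.85 m from the base axis. Payload 4.4 kg.
Tool frame: the origin (TCP) lies between the finger pads; the fingertips stand 22 mm ahead of it and the grasp point (between the pads) lies 3 mm ahead of it (arm.finger_overhang is the distance from the TCP to the fingertips, in m); z points along the fingers, y is the line along which they close (so a half turn about z gives the same grasp; the last joint's range is limited). The gripper opens to 94 mm and grips with 3 to 60 N. Pads are 16 mm wide; open, the fingers measure 119 mm over their backs; the gripper's body (75 mm by 177 mm) begins 78 mm behind the grasp point.
Start: joints at [-1.272, 0.207, 1.542, -0, 1.393, -0.15], TCP at [0.25, -0.518, 0.227] pointing down, gripper open.
Joint ranges: [-2.73, 2.73], [-0.86, 2.22], [0.23, 2.46], [-1.11, 4.25], [0.08, 2.63], [-2.82, 2.82]. Speed limits (rad/s): [2.79, 2.79, 3.14, 3.14, 3.14, 3.14].

### API

Orientations are given as a rotation vector (axis times angle).
In Python, from cell import arm gives the robot as it stands.
- The arm moves only by the tool send_rows, never from a script. Its argument "targets" is one flat list of numbers, 7 for each row, row after row: the shift along the tool's x, y, z as a fraction of full scale, then the turn, a rotation vector about the tool's x, y, z as a fraction of full scale, then the closure in counts, from 0 (fully open) to 255 (shut). In form: [x, y, z, ax, ay, az, fingers, x, y, z, ax, ay, az, fingers, ...]. A call has 1 to 20 rows; each row shifts and turns the commanded pose from where the row before left it, along the tool's axes as they then stand; what a row does not reach is not made up. Full scale, the value 1, is 0.04 m for a shift and 5 degrees for a turn. A row lasts 1/12 s, in which the tool goes at most 41.7 mm and 7.16 degrees, less where a joint would pass 70% of its speed; a pose out of reach is approached as far as the arm can. A call with a number of a shift or a turn outside -1 to 1 is refused whole. A call with a gripper value outside its range is refused whole. The fingers move at their own pace and stop on an object; "grip_force" is the grip in N (left out, the last holds). Time passes only in rows, so rows that do not move let the fingers close. It gives the time, the measured TCP pose, the force, the opening and the grip force at its end, in the units of the state.
- arm.observe(): the state, without advancing time (a new reading comes with each control period).
- arm.grab_frame(name): name is "scene" or "top" or "wrist"; returns the picture (420x560x3 uint8, red, green, blue); there is no depth.
- arm.camera_params(name): a dict with "fx", "fy", "cx", "cy" (pixels), "cam_to_world" (4x4, takes a point from camera to world coordinates). Camera axes: x right, y down, z forward; pixel columns grow to the right and rows downward; lengths in m; the calibration is good to about 2 mm. A picture is of the moment at which its call begins: read the wrist's pose just before it. camera_params takes no time and is no camera call; for the wrist camera it gives the pose at the moment of the call.
- arm.finish_job(): hands the job in; it is judged then, once.
The state is a dict: "time": time; "joints": joint angles; "dq": joint speeds; "tau": joint torques, N m; "tcp_pos": TCP position; "tcp_rot": TCP orientation; "wrist_force": force on the tool from outside, world axes, zero at the start; "torque": the same for the moment, N m; "finger_gap": finger opening in m; "finger_force": force on a finger pad.
Only numpy, scipy, OpenCV 4.12 (cv2) and the standard library are available. Lean on these libraries where they do the work, as an engineer would, in place of code of your own. Each camera call takes 0.05 s, during which the arm holds its last target. There are 200 camera calls.

### The job

The next sample is waiting: open the sample hatch on top of the turbidity meter (the wider instrument with the sloped display and keypad) by its push-push latch. With the tip of a closed finger press lightly on the thumb ribs in the middle of the hatch's front edge, once, down to its stop, then take the hand away so that the hatch pops up by itself, and stay clear while you make sure that it stays open. Do not push or hold the hatch once it has popped, leave the printer's paper cover shut, and do not pick up, shift or knock over anything on the bench.

Things in the scene. Friction and masses are not known exactly. Their poses are not given: they have to be found in the camera images.
- meter: Turbidity meter, fixed, white plastic, 240 deep (x) x 210 wide (y) x 95 mm high to its deck. Origin: centre of its underside, on the bench; the sloped panel with display and keypad (x -120 to -35 mm) faces its own -x, y is its left. The hatch lies in the deck at x -18..74, y -20..80 mm; the deck right of it is flat. It stands left or right on the bench, turned up to 0.3 rad.
- hatch (a joint): The meter's hatch, hinged along its far (+x) edge. Value in rad: 0 = shut, latched; negative = pressed in; positive = open. About 3 N at the ribs presses it in; the latch lets go at -0.06 (4.5 mm down), its stop at -0.083 (6.3 mm; 20 N: -0.10). Let go: a damped spring swings it past 0.9 in 2 s, to rest at 1.05. A shorter press leaves it latched; pushed fully down again it latches shut.
- hatch_press (a point): Where to press: on the top face of the hatch (grey plate, 92 front to back x 100 x 5 mm), on its three thumb ribs, mid-width, 12 mm behind its front edge, 76 mm from the hinge; 104 mm above the bench when shut, 9 mm above the deck. It moves with the hatch; axes at 0 as the meter's: x to the back, y left, z up.
- hatch_hinge (a point): Centre of the hatch's hinge axis (this frame's y), 5 mm below the hatch's top face. The front edge of the open hatch stands about 80 mm higher than when shut.
- printer: Report printer, fixed to the bench, white plastic, 150 deep x 130 wide x 75 mm high: smaller than the meter, without a display, a paper slot across the front of its top. Origin: centre of its underside; front to its own -x. It may stand on either side, turned up to 0.3 rad.
- paper_cover (a joint): The printer's paper cover, 68 x 96 mm, the same plastic, ribs and kind of latch as the hatch: 0 = shut and latched, negative = pressed in, positive = open (rad). To be left shut.
- cell_on_meter: Capped glass sample cell, 28 mm across x 62 mm, standing loose on the meter's deck right of the hatch. Origin: centre of its underside.
- cell_on_bench: An equal sample cell, standing loose on the bench in front of the meter. Origin: centre of its underside.
- beaker: Small glass beaker, 52 mm across x 68 mm, loose on the bench in front of the printer. Origin: centre of its underside.
- standard: White bottle of calibration standard, 52 mm across x 95 mm, loose on the right side of the bench. Origin: centre of its underside.
- tip_box: Box of pipette tips, 118 x 80 x 84 mm, loose on the right side of the bench. Origin: centre of its underside.
- wash_bottle: White wash bottle with a bent spout, 68 mm across x 185 mm, loose on the left side of the bench. Origin: centre of its underside.
- marker: Marker pen, 118 mm long, 14 mm thick, lying on the bench at the left in front. Origin: its middle, at the bench; it lies along its x.

How it is judged:
On the way, in this order (a step that is already met when the one before it is completed fails the run):
1. the hatch is pressed in past its latch's release point with the fingertip on or beside its ribs (within 30 mm of their middle) (value of joint hatch below -0.055 rad and horizontal distance between the grasp point and hatch_press below 0.03 m and contact force between any of the fingers, the arm and hatch above 0.5 N), for 0.02 s.
2. the hatch has popped open and has stayed open for a second and a half with nothing touching it (value of joint hatch above 0.8 rad and contact force between anything else and hatch below 0.3 N), for 1.5 s.
At the end, for the whole second after the job is handed in: The hatch stands open by more than 0.8 rad (46 degrees) by itself and at rest (under 0.1 rad/s), the printer's paper cover is shut (within 0.05 rad), and every loose thing is within 20 mm of where it stood, and upright (value of joint hatch above 0.8 rad and velocity of joint hatch between -0.1 and 0.1 rad/s and value of joint paper_cover between -0.02 and 0.05 rad and distance of each of cell_on_meter, cell_on_bench, beaker, standard, tip_box, wash_bottle, marker from where it was at the start of the episode below 0.02 m and angle between each of cell_on_meter, cell_on_bench, beaker, standard, tip_box, wash_bottle's own z axis and vertical below 0.3 rad); the robot touches nothing.
It fails at once if the hatch is rammed into its stop (about 40 N: deeper than -0.11 rad) (value of joint hatch below -0.11 rad).
It fails at once if the popped hatch is pushed back down (open by more than 0.15 rad and closing faster than 0.2 rad/s) (value of joint hatch above 0.15 rad and velocity of joint hatch below -0.2 rad/s).
It fails at once if the open hatch (over 0.25 rad) is held back or levered with the hand (over 8 N) (value of joint hatch above 0.25 rad and contact force between any of the fingers, the arm and hatch above 8 N).
It fails at once if the printer's paper cover is pressed in or opened (value of joint paper_cover below -0.05 rad or value of joint paper_cover above 0.1 rad).
It fails at once if a loose thing is picked up, shifted by more than 30 mm or knocked over (distance of any of cell_on_meter, cell_on_bench, beaker, standard, tip_box, wash_bottle, marker from where it was at the start of the episode above 0.03 m or angle between any of cell_on_meter, cell_on_bench, beaker, standard, tip_box, wash_bottle's own z axis and vertical above 0.6 rad).
It also fails if it takes over 38 s, if anything falls off the work surface, if the arm or the gripper's body presses on something with over 40 N, if the wrist force passes 120 N, or if a joint passes its speed limit or range.

## Working session

There is one attempt and no reset: what is moved stays moved. The work goes in short steps, Python scripts to look and compute and a tool call to move; the robot and the scene stay as the last step left them, time stands still between calls to the robot, and variables do not carry over. Pictures are saved under pics/ and viewed, at most 10 in all, crops included, and the job is handed in when it is done.

Besides the shell and the picture viewer there is one more tool, called after "Request:" as name(argument=value, ...) on one line, values as JSON. send_rows: Moves the arm, as the interface text tells. Its arguments: {"type":"object","properties":{"targets":{"type":"array","items":{"type":"number"}},"grip_force":{"type":"number"}},"required":["targets"]}

```bash
mkdir -p pics
python3 - <<'E'
from cell import arm
import cv2
for n in("scene","top"):
    cv2.imwrite(f"pics/{n}0.png",cv2.resize(arm.grab_frame(n)[:,:,::-1],(784,588),interpolation=cv2.INTER_CUBIC))
    p=arm.camera_params(n);print(n,p)
print(arm.observe(),arm.finger_overhang)
E
```

```text
scene {'fx': 487.27255795947514, 'fy': 487.27255795947514, 'cx': 269.79553268913617, 'cy': 204.5658996927719, 'cam_to_world': array([[ 0.67239821,  0.52392634, -0.52285929,  1.18336246],
       [ 0.7401485 , -0.48335962,  0.46748655, -0.59576863],
       [-0.00780055, -0.70133064, -0.71279344,  1.00446456],
       [ 0.        ,  0.        ,  0.        ,  1.        ]])}
top {'fx': 489.4857765095344, 'fy': 489.4857765095344, 'cx': 282.3861866863718, 'cy': 205.34054799125087, 'cam_to_world': array([[ 0.0098482 , -0.98329829,  0.18173467,  0.21600007],
       [-0.9998745 , -0.00742793,  0.01399343, -0.01140132],
       [-0.01240981, -0.18184967, -0.98324803,  1.61513978],
       [ 0.        ,  0.        ,  0.        ,  1.        ]])}
{'time': 0.1, 'joints': array([-1.27147759e+00,  2.07348435e-01,  1.54282902e+00, -5.59894612e-05,
        1.39354063e+00, -1.50504862e-01]), 'dq': array([ 0.00228309, -0.00176351, -0.00230228, -0.00195235, -0.00013662,
        0.00016603]), 'tau': array([-6.76833606e-04, -3.71869612e+01, -2.82293022e+01,  6.99974131e-02,
        3.11271648e-02, -4.51668109e-05]), 'tcp_pos': array([ 0.24977238, -0.51712581,  0.22639066]), 'tcp_rot': array([-3.06040215e+00, -7.00182607e-01,  3.34275849e-04]), 'wrist_force': array([0.30128726, 0.4343855 , 1.36792861]), 'torque': array([0.00321775, 0.01328544, 0.05759281]), 'finger_force': 0.0, 'finger_gap': 0.0940562869103211} 0.022
```

View pics/top0.png

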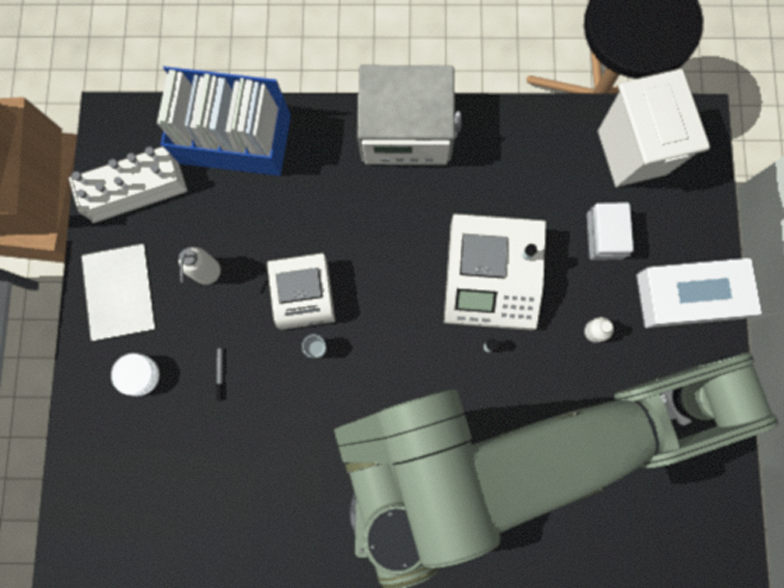

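View pics/scene0.png

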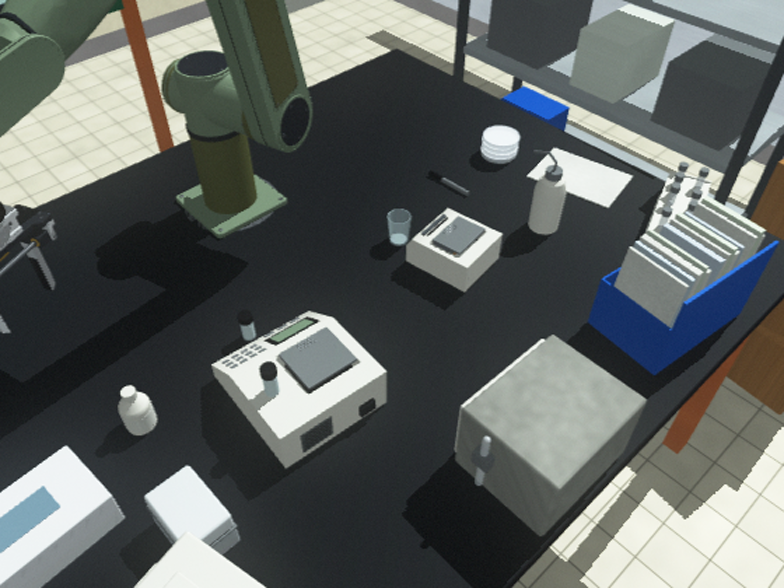

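The top view shows the meter at about (495,270), with its hatch at (485,255) and the ribs near (482,270). The cell on the deck is at (531,250). The printer is at (300,290), and the arm is off to the right. Next I'll enlarge the hatch in both views.

Run:
```python
import cv2,numpy as np
from cell import arm
a=arm.grab_frame("top")[150:238,312:396,::-1]; b=arm.grab_frame("scene")[215:340,145:285,::-1]
a=cv2.resize(a,None,fx=6,fy=6,interpolation=cv2.INTER_CUBIC); a=a[:,:400] if 0 else a
cv2.imwrite("pics/topc.png",a)
cv2.imwrite("pics/scenec.png",cv2.resize(b,None,fx=4.5,fy=4.5,interpolation=cv2.INTER_CUBIC))
```

```text
(no output)
```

View pics/topc.png

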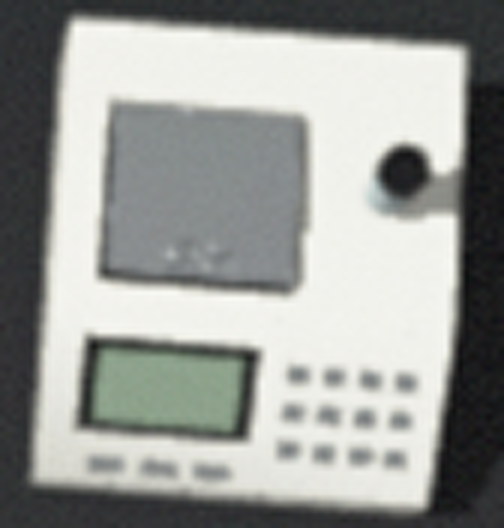

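View pics/scenec.png

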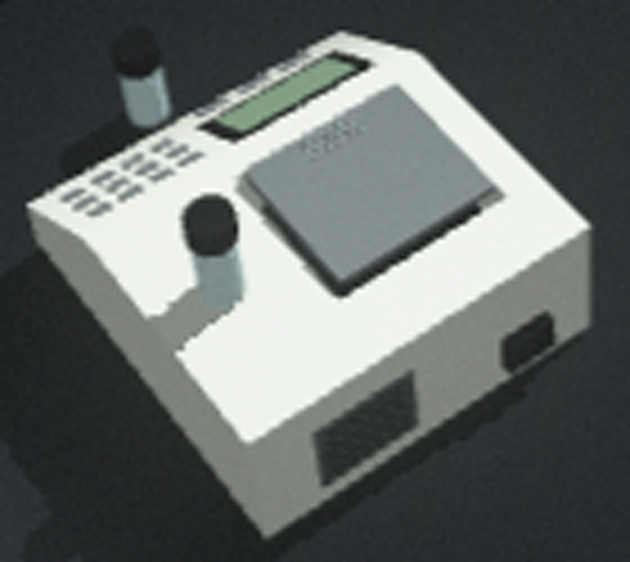

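Top crop: hatch corners at (112,101), (305,116), (296,284) and (100,273), ribs at (197,256), back deck corners at (70,18) and (467,45). Scene crop: ribs at (332,135), hatch corners at (400,85), (243,178), (500,192) and (343,282), back deck corners at (248,442) and (590,228).

```bash
cat > h.py <<'E'
import numpy as np,cv2
from cell import arm
from scipy.optimize import least_squares
from scipy.spatial.transform import Rotation as R
def proj(P,p):
    T=np.linalg.inv(p["cam_to_world"]);c=np.atleast_2d(P)@T[:3,:3].T+T[:3,3]
    return c[:,:2]/c[:,2:]*[p["fx"],p["fy"]]+[p["cx"],p["cy"]]
E
python3 - <<'E'
from h import *
M=np.array([[74,80,104],[74,-20,104],[-18,-20,104],[-18,80,104],[-6,30,104],[120,105,95],[120,-105,95]])/1e3
t=(np.array([[112,101],[305,116],[296,284],[100,273],[197,256],[70,18],[467,45]])+.5)/6-.5+[312,150]
s=(np.array([[500,192],[343,282],[243,178],[400,85],[332,135],[590,228],[248,442]])+.5)/4.5-.5+[145,215]
pt,ps=arm.camera_params("top"),arm.camera_params("scene")
def W(v,m=M): return m@R.from_euler('z',v[2]).as_matrix().T+[v[0],v[1],0]
for use in("both","top","scene"):
    f=lambda v:np.r_[(proj(W(v),pt)-t).ravel()*(use!="scene"),(proj(W(v),ps)-s).ravel()*(use!="top")]
    r=least_squares(f,[.5,-.2,0],loss="soft_l1")
    print(use,r.x.round(4),"press",W(r.x,M[4:5]).round(4)); print(r.fun.reshape(2,7,2).round(1).tolist() if use=="both" else "")
# cell on deck (cap top z=.157), cell on bench, roughly
def ray(u,p,z):
    d=p["cam_to_world"][:3,:3]@[(u[0]-p["cx"])/p["fx"],(u[1]-p["cy"])/p["fy"],1];o=p["cam_to_world"][:3,3];return (o+d*(z-o[2])/d[2]).round(3)
print("cell",ray((404/6+312,172/6+150),pt,.157),"benchcell",ray((488/1.4,347/1.4),pt,.062),"std",ray((600/1.4,325/1.4),pt,.095),"tipbox",ray((610/1.4,220/1.4),pt,.084))
E
```

```text
both [ 0.5445 -0.217  -0.0732] press [[ 0.5407 -0.1866  0.104 ]]
[[[0.5, -0.5], [-0.2, -0.6], [-0.3, -0.3], [0.6, -1.0], [0.5, -0.6], [0.4, -0.4], [-0.3, 0.2]], [[-0.2, -1.9], [-0.7, -0.3], [-0.2, -2.1], [-0.5, -1.2], [0.4, 0.4], [0.3, -0.6], [-0.1, 0.4]]]
top [ 0.5431 -0.2166 -0.0684] press [[ 0.5391 -0.1863  0.104 ]]

scene [ 0.5461 -0.2178 -0.0753] press [[ 0.5424 -0.1875  0.104 ]]

cell [ 0.571 -0.286  0.157] benchcell [ 0.368 -0.201  0.062] std [ 0.416 -0.446  0.095] tipbox [ 0.661 -0.483  0.084]
```

Request:
send_rows(targets=[0.72,-0.306,0,0,0,0,255,0.72,-0.306,0,0,0,0,255,0.72,-0.306,0,0,0,0,255,0.72,-0.306,0,0,0,0,255,0.72,-0.306,0,0,0,0,255,0.72,-0.306,0,0,0,0,255,0.72,-0.306,0,0,0,0,255,0.72,-0.306,0,0,0,0,255,0.72,-0.306,0,0,0,0,255,0.72,-0.306,0,0,0,0,255,0.72,-0.306,0,0,0,0,255,0.72,-0.306,0,0,0,0,255,0.72,-0.306,0,0,0,0,255,0.72,-0.306,0,0,0,0,255,0,0,0,0,0,0,255,0,0,0,0,0,0,255,0,0,0,0,0,0,255,0,0,0,0,0,0,255], grip_force=5)

```text
time: 1.7
tcp_pos: [0.5378, -0.1891, 0.2272]
tcp_rot: [-3.063, -0.699, 0.001]
wrist_force: [1.4, 0.3, 0.4]
finger_gap: 0.0003
finger_force: 0.0
```

Run:
```python
from h import *
p=arm.camera_params("wrist");im=arm.grab_frame("wrist")
cv2.imwrite("pics/w1.png",cv2.resize(im[:,:,::-1],(784,588),interpolation=cv2.INTER_CUBIC))
o=arm.observe();print({k:o[k] for k in("time","tcp_pos","tcp_rot","wrist_force","finger_gap")})
print((proj([.5407,-.1866,.104],p)*1.4).round(1)); np.save("w1.npy",p["cam_to_world"])
```

```text
{'time': 1.75, 'tcp_pos': array([ 0.5377894 , -0.18925907,  0.22732029]), 'tcp_rot': array([ 3.06305013e+00,  6.97889519e-01, -8.54553457e-04]), 'wrist_force': array([0.00540118, 1.24033774, 0.84449127]), 'finger_gap': 0.0002864760495399708}
[[396. 293.]]
```

View pics/w1.png

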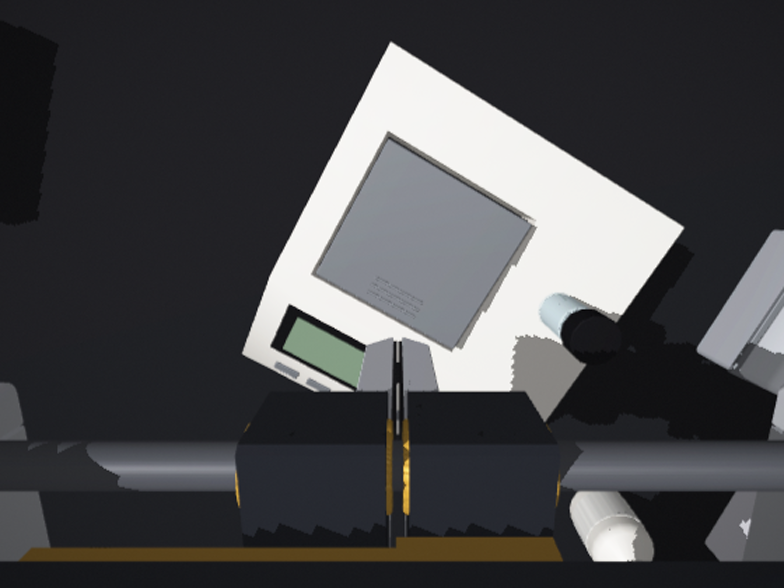

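The ribs show at (396,297), within 4 px of the prediction, and the closed fingertip is right above them. I'll descend to about 10 mm above the ribs.

Request:
send_rows(targets=[0.055,-0.03,0.45,0,0,0,255,0,0,0.45,0,0,0,255,0,0,0.45,0,0,0,255,0,0,0.45,0,0,0,255,0,0,0.3,0,0,0,255,0,0,0.15,0,0,0,255,0,0,0,0,0,0,255,0,0,0,0,0,0,255,0,0,0,0,0,0,255])

```text
time: 2.5
tcp_pos: [0.5409, -0.1868, 0.1387]
tcp_rot: [3.061, 0.7, 0.003]
wrist_force: [0.6, 0.6, -0.1]
finger_gap: 0.0003
finger_force: 0.0
```

Request:
send_rows(targets=[0,0,0.1,0,0,0,255,0,0,0.1,0,0,0,255,0,0,0,0,0,0,255,0,0,0,0,0,0,255])

```text
time: 2.83
tcp_pos: [0.5399, -0.186, 0.1292]
tcp_rot: [-3.062, -0.701, 0.001]
wrist_force: [-0.4, -0.7, -0.8]
finger_gap: 0.0005
finger_force: 0.0
```

Request:
send_rows(targets=[0,0,0.05,0,0,0,255,0,0,0.05,0,0,0,255,0,0,0.05,0,0,0,255,0,0,0,0,0,0,255,0,0,0,0,0,0,255])

```text
time: 3.25
tcp_pos: [0.5402, -0.1863, 0.1237]
tcp_rot: [3.062, 0.701, 0.0]
wrist_force: [-0.3, 0.6, 1.9]
finger_gap: 0.0001
finger_force: 1.3
```

Request:
send_rows(targets=[0,0,0.05,0,0,0,255,0,0,0.04,0,0,0,255,0,0,0,0,0,0,255])

```text
time: 3.5
tcp_pos: [0.5402, -0.1863, 0.1204]
tcp_rot: [3.062, 0.7, 0.001]
wrist_force: [-1.5, 1.1, 4.9]
finger_gap: 0.0003
finger_force: 2.5
```

Request:
send_rows(targets=[0,0,0.025,0,0,0,255,0,0,0,0,0,0,255])

```text
time: 3.67
tcp_pos: [0.5403, -0.1863, 0.1202]
tcp_rot: [3.062, 0.701, 0.0]
wrist_force: [-2.9, 1.3, 9.5]
finger_gap: 0.0006
finger_force: 4.6
```

The force rises while the tip stays put, so the hatch is on its stop. I'll take the hand up, then back towards the robot.

Request:
send_rows(targets=[0,0,-0.8,0,0,0,255,0,0,-1,0,0,0,255,-0.4,-0.19,-0.9,0,0,0,255,-0.7,-0.34,-0.7,0,0,0,255,-0.7,-0.34,-0.5,0,0,0,255,-0.7,-0.34,-0.3,0,0,0,255,-0.7,-0.34,0,0,0,0,255,-0.4,-0.19,0,0,0,0,255,0,0,0,0,0,0,255,0,0,0,0,0,0,255,0,0,0,0,0,0,255,0,0,0,0,0,0,255,0,0,0,0,0,0,255,0,0,0,0,0,0,255,0,0,0,0,0,0,255,0,0,0,0,0,0,255,0,0,0,0,0,0,255,0,0,0,0,0,0,255,0,0,0,0,0,0,255,0,0,0,0,0,0,255])

```text
time: 5.33
tcp_pos: [0.3803, -0.1861, 0.2867]
tcp_rot: [3.062, 0.701, 0.0]
wrist_force: [-0.1, 0.2, -0.5]
finger_gap: 0.0007
finger_force: 0.0
```

Request:
send_rows(targets=[0,0,0,0,0,0,255,0,0,0,0,0,0,255,0,0,0,0,0,0,255,0,0,0,0,0,0,255,0,0,0,0,0,0,255,0,0,0,0,0,0,255,0,0,0,0,0,0,255,0,0,0,0,0,0,255,0,0,0,0,0,0,255,0,0,0,0,0,0,255,0,0,0,0,0,0,255,0,0,0,0,0,0,255,0,0,0,0,0,0,255,0,0,0,0,0,0,255,0,0,0,0,0,0,255,0,0,0,0,0,0,255,0,0,0,0,0,0,255,0,0,0,0,0,0,255,0,0,0,0,0,0,255,0,0,0,0,0,0,255])

```text
time: 7.0
tcp_pos: [0.3803, -0.1861, 0.2867]
tcp_rot: [3.062, 0.701, 0.0]
wrist_force: [0.3, 0.1, -0.2]
finger_gap: 0.0006
finger_force: 0.0
```

Run:
```python
from h import *
cv2.imwrite("pics/s2.png",cv2.resize(arm.grab_frame("scene")[:,:,::-1],(784,588),interpolation=cv2.INTER_CUBIC))
print(arm.observe()["time"],arm.observe()["tcp_pos"])
```

```text
7.05 [ 0.38026847 -0.186088    0.28671912]
```

View pics/s2.png

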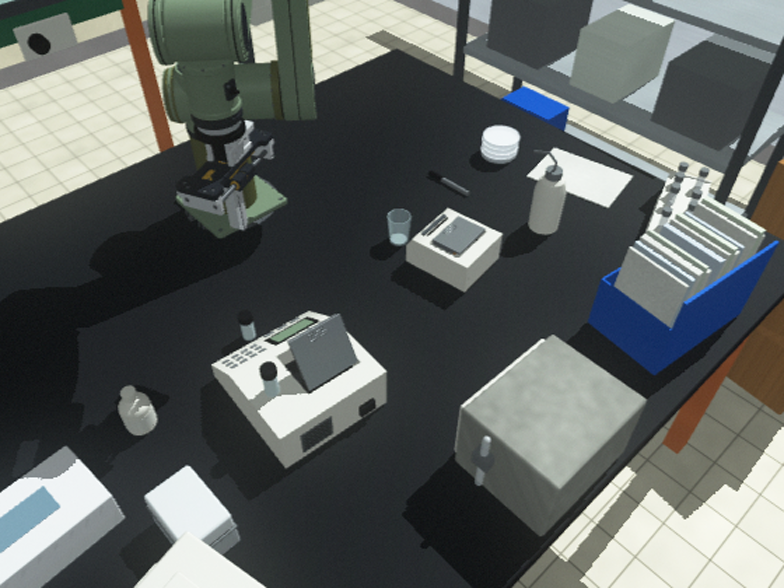

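The hatch stands open at (322,352), nothing else has moved and the arm is clear. I'll wait a little longer, check that it stays open, then hand in.

Request:
send_rows(targets=[0,0,0,0,0,0,255,0,0,0,0,0,0,255,0,0,0,0,0,0,255,0,0,0,0,0,0,255,0,0,0,0,0,0,255,0,0,0,0,0,0,255,0,0,0,0,0,0,255,0,0,0,0,0,0,255,0,0,0,0,0,0,255,0,0,0,0,0,0,255,0,0,0,0,0,0,255,0,0,0,0,0,0,255,0,0,0,0,0,0,255,0,0,0,0,0,0,255,0,0,0,0,0,0,255,0,0,0,0,0,0,255,0,0,0,0,0,0,255,0,0,0,0,0,0,255,0,0,0,0,0,0,255,0,0,0,0,0,0,255])

```text
time: 8.72
tcp_pos: [0.3802, -0.1861, 0.2867]
tcp_rot: [-3.062, -0.701, 0.0]
wrist_force: [-1.1, -0.6, -0.7]
finger_gap: 0.0002
finger_force: 0.0
```

Request:
send_rows(targets=[0,0,0,0,0,0,255,0,0,0,0,0,0,255,0,0,0,0,0,0,255,0,0,0,0,0,0,255,0,0,0,0,0,0,255,0,0,0,0,0,0,255,0,0,0,0,0,0,255,0,0,0,0,0,0,255])

```text
time: 9.38
tcp_pos: [0.3803, -0.1861, 0.2867]
tcp_rot: [3.062, 0.701, -0.0]
wrist_force: [0.9, -0.1, -0.3]
finger_gap: 0.0006
finger_force: 0.0
```

Run:
```python
from h import *
a=arm.grab_frame("scene")[:,:,::-1];b=cv2.resize(cv2.imread("pics/s2.png"),(560,420),interpolation=cv2.INTER_AREA)
print("change in meter region",cv2.absdiff(a,b)[215:340,145:285].mean(), arm.observe()["time"])
cv2.imwrite("pics/s3.png",cv2.resize(a[215:340,145:285],None,fx=3,fy=3))
```

```text
change in meter region 2.239047619047619 9.4333
```

View pics/s3.png

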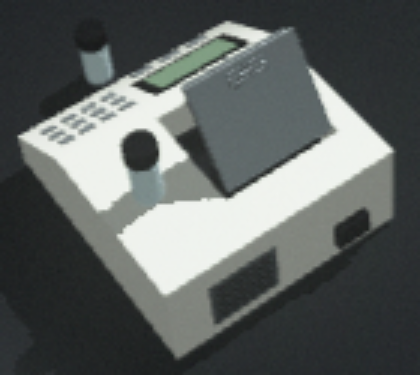

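The hatch is still open at about 60° and both cells are upright in place, so I'm handing in.

```bash
python3 -c "
from cell import arm
print(arm.finish_job())"
```

```text
the job is handed in; nothing more can be done
None
```

The hatch popped open after one light press to its stop (about 9.5 N) and was still open about 5 s later with the hand clear; the paper cover looked shut, nothing on the bench appeared moved, and the job is handed in (no verdict was returned).

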